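# Change over the empty bin of a gravity parts rack

### The job

One of the two bins at the front of the gravity rack is used up: slide this empty bin, without lifting it, sideways along the front stop to the middle of the plywood shelf between the lanes, so that the full bins behind it roll forward and the next one stands at the front stop. Leave the empty bin standing there, and do not disturb the other lane or the things lying about.

Things in the scene. Friction and masses are not known exactly. Their poses are not given: they have to be found in the camera images.
- rack: fixed two-lane gravity rack of aluminium, steel rollers and plywood, 276 wide, sloping down to the robot. Origin on the bench top below the inner face of its front stop, midway between the lanes; x points up the lanes (from the robot), y left, z up. Lane centres at y = +94 and -94 mm; the lanes rise at 6 deg (0.105 rad) over 305 mm; the surface under the bins is 55 mm above the bench at the stop
- left_pocket (a point): front place of the left lane, where a bin standing at the stop has the centre of its underside. Lanes are 72 wide with free-turning rollers of 20 mm diameter; outer guides stand 15 mm above the roller tops over the whole length; the inner guides, 9 mm above, begin 100 mm behind the stop, so a front bin can slide sideways to the shelf and nothing stands in its way
- right_pocket (a point): the same for the right lane (mirror image)
- shelf_mid (a point): middle of the plain plywood take-off shelf between the two lane fronts, on its surface: 100 wide between the lines of the inner guides, 106 deep, 1 mm below the roller tops and in the same slope; bounded in front by the wooden stop (14 thick, 22 above the surface) that runs across both lanes and the shelf, and behind by a wooden bar 12 high
- empty_bin_mid (a point): centre (half-way up, on the bin's axis) of the empty bin, about 100 g: grey open-topped plastic parts bin, 91 long x 66 wide x 58 mm high (front wall only 44 high), walls 3 mm, floor 4 mm thick. It stands at the front of one of the lanes, against the stop, tilted with the slope; it can be pushed from outside or by fingers put into it (clear inside: 85 x 60 mm). Its x axis runs up the lane, its z axis is square to its floor
- full_bin_mid (a point): centre (half-way up) of the bin at the front of the other lane; same bin, about 300 g, filled with wooden dowels to 40 mm above its underside
- left_second_mid (a point): centre (half-way up) of the second bin from the front in the left lane (rack y +94); same bin, full of dowels, about 300 g; rests against the bin before it and rolls down by itself, in a second or two, when that has gone
- left_third_mid (a point): centre (half-way up) of the third bin from the front in the left lane (rack y +94); same bin, full of dowels, about 300 g; rests against the bin before it and rolls down by itself, in a second or two, when that has gone
- right_second_mid (a point): centre (half-way up) of the second bin from the front in the right lane (rack y -94); same bin, full of dowels, about 300 g; rests against the bin before it and rolls down by itself, in a second or two, when that has gone
- right_third_mid (a point): centre (half-way up) of the third bin from the front in the right lane (rack y -94); same bin, full of dowels, about 300 g; rests against the bin before it and rolls down by itself, in a second or two, when that has gone
- tape_measure: yellow tape measure, 80x31x66, standing on the deck between the lanes, behind the take-off shelf; origin at the centre of its underside
- brush: flat paint brush, 160x45x13, lying to the left of the rack; origin at the centre of its underside
- block: wood block, 160x50x30, lying left of the rack; origin at the centre of its underside
- screwdriver: screwdriver, 220x32x31, lying left of the rack; origin at the centre of its underside
- empty_bin: the body of that bin; origin at the centre of its underside
- full_bin: the body of that bin; origin at the centre of its underside
- left_second: the body of that bin; origin at the centre of its underside
- left_third: the body of that bin; origin at the centre of its underside
- right_second: the body of that bin; origin at the centre of its underside
- right_third: the body of that bin; origin at the centre of its underside

How it is judged:
By the outcome, as a careful person would: the job done as asked, in the order asked, and still so for the second after the job is handed in, with the robot touching nothing.
It also fails if it takes over 35 s, if anything falls off the work surface, if the arm or the gripper's body presses on something with over 40 N, if the wrist force passes 120 N, or if a joint passes its speed limit or range.

### The arm

A 7-joint arm with a two-finger parallel gripper is mounted at the origin on a cart in front of the work surface, level with it; the furniture and walls round the work are solid. World frame = base frame: x ahead of the robot, y to its left, z up, the work surface at z = 0. Lengths are in m, angles in rad, forces in N, time in s.
With the tool pointing down it reaches from about 0.4 to 0.85 m from the base axis. Payload 10.4 kg.
Tool frame: the origin (TCP) lies where the fingers leave the gripper's body, on its centre line; the fingertips stand 73 mm ahead of it and the grasp point (between the pads) lies 54 mm ahead of it; z points along the fingers, y is the line along which they close (so a half turn about z gives the same grasp; the last joint's range is limited). The gripper opens to 85 mm and grips with 20 to 120 N. Pads are 22 mm wide; open, the fingers measure 114 mm over their backs; the gripper's body (76 mm by 85 mm) begins 54 mm behind the grasp point. The pads swing forward as they close: fully open they stand 13 mm farther back than shut.
Start: joints at [1.095, 0.332, -0.065, 1.46, 0.022, 1.35, -0.088], TCP at [0.273, -0.562, 0.304] pointing down, gripper open.
Joint ranges: [-2.6, 2.6], [-0.5, 2.12], [-1.47, 1.34], [0.16, 2.42], [-1.27, 4.41], [0.06, 2.06], [-2.6, 2.6]. Speed limits (rad/s): [2.22, 2.22, 2.79, 2.79, 3.14, 3.14, 3.14].

### API

Orientations are given as a unit quaternion [x, y, z, w].
In Python, from workcell import manip, camera gives the robot as it stands. The module is installed in compiled form; this text tells all that it offers.
- The arm moves only by the shell command python3 -m creep 'ROWS' [OPENING] [FORCE]. ROWS is JSON, a list of rows, each a list of 2 entries, a list of its own where there are three numbers: the shift along the tool's x, y, z in mm, then the turn about the tool's z in rad. In form: [[[tx, ty, tz], twist], ...]. A call has 1 to 5 rows; each row is the pose to reach, as a shift and turn from the pose commanded when the call began, along the tool's axes at that moment; what a row does not reach only later rows make up. A row lasts 1/12 s, in which the tool goes at most 41.7 mm and 7.16 degrees, less where a joint would pass 70% of its speed; a pose out of reach is approached as far as the arm can. A call with a gripper value outside its range is refused whole. OPENING is the opening, from 0 (shut) to 1 (fully open), set as the call begins (- or left out, the last holds). The fingers move at their own pace and stop on an object; FORCE is the grip in N (left out, the last holds). Time passes only in rows, so rows that repeat a pose let the fingers close. It gives the time, the measured TCP pose, the force, the opening and the grip force at its end, in the units of the state.
- manip.get_obs(): the state, without advancing time (a new reading comes with each control period).
- camera(name): name is "scene" or "top"; returns a dict with "pixels" (480x640x3 uint8, red, green, blue), "z_map" (480x640 float32, m along the optical axis (not along the pixel's ray), 0 where there is no reading), "fx", "fy", "cx", "cy" (pixels), "distortion" ([k1, k2, p1, p2, k3] as OpenCV has them; the pictures are not rectified), "extrinsics" (4x4, takes a point from world to camera coordinates). Camera axes: x right, y down, z forward; pixel columns grow to the right and rows downward; lengths in m; the calibration is good to about 2 mm. A picture is of the moment at which its call begins.
- manip.hand_in(): hands the job in; it is judged then, once.
The state is a dict: "clock": time; "joint_pos": joint angles; "joint_velocities": joint speeds; "tau": joint torques, N m; "position": TCP position; "ee_rot": TCP orientation; "ft_force": force on the tool from outside, world axes, zero at the start; "torque": the same for the moment, N m; "grip_width": opening from 0.0 (shut) to 1.0 (fully open); "grasp_force": force on a finger pad.
Only numpy, scipy, OpenCV 4.12 (cv2) and the standard library are available. Lean on these libraries where they do the work, as an engineer would, in place of code of your own. Each camera call takes 0.05 s, during which the arm holds its last target. There are 200 camera calls.

## Working session

There is one attempt and no reset: what is moved stays moved. The work goes in short steps, Python scripts to look and compute and a shell command to move; the robot and the scene stay as the last step left them, time stands still between calls to the robot, and variables do not carry over. Pictures are saved under pics/ and viewed, at most 10 in all, crops included, and the job is handed in when it is done.

```bash
mkdir -p pics; python3 - <<'E'
from workcell import manip,camera
import cv2,numpy as np
for n in("scene","top"):
    c=camera(n); cv2.imwrite(f"pics/{n}0.png",c["pixels"][:,:,::-1]); np.savez(f"{n}0.npz",**c)
    E=np.array(c["extrinsics"]);print(n,c["fx"],c["cx"],c["cy"],c["distortion"],(-E[:3,:3].T@E[:3,3]).round(3),E[:3,:3].round(2).tolist())
o=manip.get_obs();print(o)
E
```

```text
scene 506.98784453396274 322.2041497056953 241.25204476070937 [-0.14015867  0.          0.          0.          0.        ] [-0.049  0.466  0.604] [[-0.43, -0.9, -0.0], [-0.5, 0.24, -0.83], [0.75, -0.36, -0.56]]
top 464.55532450551885 317.43821544968597 238.90001566380454 [-0.01964936  0.          0.          0.          0.        ] [0.578 0.109 1.121] [[0.01, -1.0, -0.03], [-1.0, -0.01, -0.04], [0.04, 0.03, -1.0]]
{'clock': 0.1, 'joint_pos': array([ 1.09539786,  0.33283194, -0.06473924,  1.46085376,  0.02161645,
        1.34989035, -0.08849517]), 'joint_velocities': array([ 0.00123099, -0.00246429,  0.00059007, -0.00270647, -0.00022146,
        0.00091138, -0.00073347]), 'tau': array([ 1.70003364e-03, -6.26748705e+01,  4.95359511e-02, -3.92430067e+01,
        1.63825782e-02,  7.00976947e-03,  2.23365970e-05]), 'position': array([ 0.27334036, -0.56179281,  0.30318271]), 'ee_rot': array([ 9.74473514e-01,  2.24501574e-01, -1.73718785e-04, -6.19614656e-04]), 'ft_force': array([0.18459094, 0.41352233, 0.17824596]), 'torque': array([0.01255255, 0.05981443, 0.03509234]), 'grasp_force': 0.0, 'grip_width': 0.9975903582532806}
```

View pics/scene0.png

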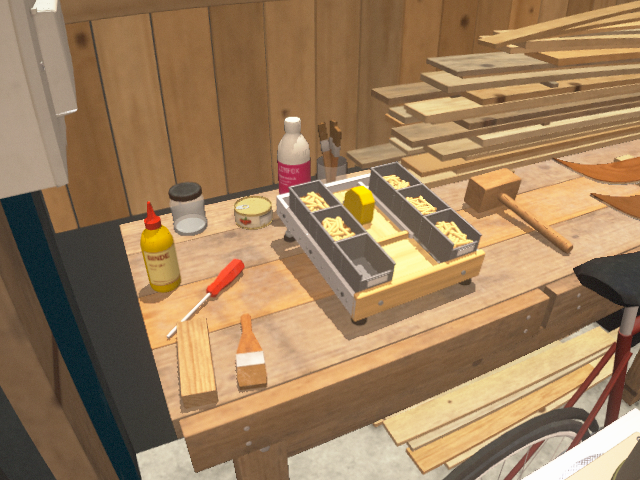

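View pics/top0.png

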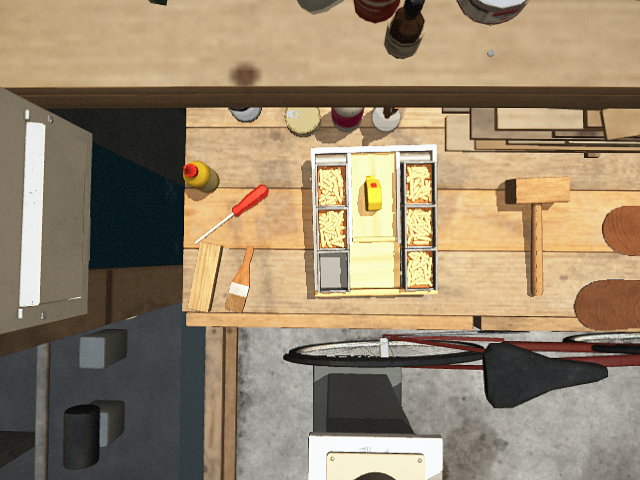

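The empty bin stands at the front of the left lane (top view about (332,271)). The stop runs along row ~294, and the shelf is around (374,267). The tape measure is at (374,193).

```bash
cat > h.py <<'E'
import numpy as np,cv2
def cloud(c):
    K=np.array([[c["fx"],0,c["cx"]],[0,c["fy"],c["cy"]],[0,0,1.]]);v,u=np.mgrid[0:480,0:640]
    n=cv2.undistortPoints(np.stack([u,v],-1).reshape(-1,1,2).astype(float),K,np.array(c["distortion"])).reshape(480,640,2)
    z=c["z_map"];P=np.dstack([n*z[...,None],z]);E=np.array(c["extrinsics"])
    return (P-E[:3,3])@E[:3,:3]
E
python3 - <<'E'
import numpy as np,cv2
from h import *
c=dict(np.load("top0.npz"));W=cloud(c)
m=np.zeros((480,640),bool);m[140:305,305:445]=1
m&=(W[...,2]>.04)&(W[...,2]<.2)
P=W[m];r=cv2.minAreaRect(P[:,:2].astype(np.float32)*1000);print(r,cv2.boxPoints(r).round())
for u,v in[(332,270),(320,270),(346,270),(332,252),(332,290),(332,294),(374,294),(420,294),(374,289),(374,265),(374,250),(374,241),(374,193)]:print(u,v,W[v,u].round(3))
for x0 in (265,280):print(x0,[(u,*(W[x0,u]*1000).round().astype(int)) for u in range(308,352)][::1])
print([(v,*(W[v,332]*1000).round().astype(int)) for v in range(245,300)])
print([(v,*(W[v,374]*1000).round().astype(int)) for v in range(235,300,2)])
E
```

```text
((658.232666015625, 14.27679443359375), (330.6233825683594, 277.5191955566406), 1.5747268199920654) [[ 489.  148.]
 [ 497. -129.]
 [ 827. -120.]
 [ 820.  158.]]
332 270 [0.547 0.106 0.066]
320 270 [0.547 0.133 0.066]
346 270 [0.547 0.074 0.065]
332 252 [0.587 0.107 0.122]
332 290 [0.505 0.106 0.103]
332 294 [0.494 0.106 0.077]
374 294 [0.495 0.012 0.08 ]
420 294 [ 0.49  -0.104  0.003]
374 289 [0.506 0.012 0.075]
374 265 [0.559 0.011 0.062]
374 250 [0.593 0.011 0.065]
374 241 [0.614 0.012 0.065]
374 193 [0.714 0.019 0.135]
265 [(308, np.int64(557), np.int64(164), np.int64(6)), (309, np.int64(557), np.int64(162), np.int64(1)), (310, np.int64(557), np.int64(159), np.int64(1)), (311, np.int64(557), np.int64(157), np.int64(2)), (312, np.int64(557), np.int64(154), np.int64(2)), (313, np.int64(557), np.int64(152), np.int64(3)), (314, np.int64(558), np.int64(147), np.int64(76)), (315, np.int64(558), np.int64(145), np.int64(75)), (316, np.int64(558), np.int64(142), np.int64(76)), (317, np.int64(559), np.int64(139), np.int64(121)), (318, np.int64(559), np.int64(137), np.int64(121)), (319, np.i
[... 7646 characters left out ...]
(60)), (273, np.int64(541), np.int64(10), np.int64(57)), (275, np.int64(537), np.int64(11), np.int64(58)), (277, np.int64(532), np.int64(10), np.int64(58)), (279, np.int64(527), np.int64(10), np.int64(56)), (281, np.int64(523), np.int64(11), np.int64(60)), (283, np.int64(518), np.int64(10), np.int64(57)), (285, np.int64(514), np.int64(10), np.int64(53)), (287, np.int64(509), np.int64(10), np.int64(59)), (289, np.int64(506), np.int64(12), np.int64(75)), (291, np.int64(502), np.int64(12), np.int64(78)), (293, np.int64(497), np.int64(12), np.int64(77)), (295, np.int64(487), np.int64(5), np.int64(5)), (297, np.int64(482), np.int64(5), np.int64(2)), (299, np.int64(477), np.int64(5), np.int64(2))]
```

```bash
python3 - <<'E'
import numpy as np
from h import *
W=cloud(dict(np.load("top0.npz")))
for y in np.arange(-.6,.2,.1):
  r=[]
  for x in np.arange(.1,.8,.1):
    m=(abs(W[...,0]-x)<.05)&(abs(W[...,1]-y)<.05);r.append(round(float(W[...,2][m].max()),2) if m.any() else None)
  print(y.round(1),r)
t=.4532
R=np.array([[np.cos(t),np.sin(t)],[np.sin(t),-np.cos(t)]]) # cols tool x,y
psi=.0275
mid=np.array([.507,.0105])+np.array([[np.cos(psi),-np.sin(psi)],[np.sin(psi),np.cos(psi)]])@[.047,.094]
print(mid, R.T@(mid-[.27334,-.56179])*1000)
E
```

```text
-0.6 [None, -0.85, -0.07, 0.09, 0.09, 0.1, 0.1]
-0.5 [-0.85, -0.85, 0.1, 0.12, 0.12, 0.14, 0.14]
-0.4 [-0.86, -0.86, 0.11, 0.13, 0.14, 0.04, 0.08]
-0.3 [-0.86, -0.28, 0.11, 0.11, 0.01, 0.01, 0.08]
-0.2 [0.01, 0.0, 0.11, 0.11, 0.01, 0.01, 0.01]
-0.1 [0.02, 0.0, -0.17, 0.01, 0.12, 0.13, 0.14]
-0.0 [0.05, 0.0, -0.17, 0.01, 0.12, 0.13, 0.14]
0.1 [0.02, 0.01, -0.19, 0.01, 0.12, 1.12, 0.14]
[0.55139756 0.1057568 ] [ 542.26966143 -478.41231434]
```

```bash
for i in 1 2 3; do :; done
python3 -m creep '[[[30,-26.5,0],0],[[60,-53,0],0],[[90,-79.5,0],0],[[120,-106,0],0],[[150,-132,0],0]]' 0.25 20
python3 -m creep '[[[30,-26.5,0],0],[[60,-53,0],0],[[90,-79.5,0],0],[[120,-106,0],0],[[150,-132,0],0]]'
python3 -m creep '[[[30,-26.5,0],0],[[60,-53,0],0],[[90,-79.5,0],0],[[120,-106,0],0],[[150,-132,0],0]]'
python3 -m creep '[[[30,-26.5,0],0],[[60,-53,0],0],[[92,-82,0],0],[[92,-82,0],0],[[92,-82,0],0]]'
python3 -m creep '[[[0,0,0],0.11],[[0,0,0],0.22],[[0,0,0],0.33],[[0,0,0],0.425],[[0,0,0],0.425]]'
```

```text
clock: 0.52
position: [0.3508, -0.3757, 0.3036]
ee_rot: [0.974, 0.224, -0.0, -0.0]
ft_force: [1.1, 0.6, 0.3]
grip_width: 0.3
grasp_force: 0.0
clock: 0.93
position: [0.4278, -0.1914, 0.3038]
ee_rot: [0.974, 0.224, -0.0, 0.0]
ft_force: [0.9, -1.3, -0.1]
grip_width: 0.25
grasp_force: 0.0
clock: 1.35
position: [0.505, -0.0071, 0.3039]
ee_rot: [0.974, 0.224, 0.0, 0.0]
ft_force: [0.8, 0.3, 0.0]
grip_width: 0.25
grasp_force: 0.0
clock: 1.77
position: [0.5515, 0.1079, 0.3032]
ee_rot: [0.974, 0.227, -0.001, -0.001]
ft_force: [-0.6, -0.5, -0.3]
grip_width: 0.247
grasp_force: 0.0
clock: 2.18
position: [0.5516, 0.1033, 0.3038]
ee_rot: [1.0, 0.011, -0.0, 0.001]
ft_force: [-0.3, -0.4, 0.3]
grip_width: 0.245
grasp_force: 0.0
```

```bash
python3 -m creep '[[[0,0,35],0],[[0,0,65],0],[[0,0,85],0],[[0,0,92],0],[[0,0,92],0]]'
python3 - <<'E'
from workcell import camera
import cv2
a=camera("scene")["pixels"][140:330,240:500,::-1]
cv2.imwrite("pics/a.png",cv2.resize(a,None,fx=3,fy=3))
E
```

```text
clock: 2.6
position: [0.5509, 0.1038, 0.2104]
ee_rot: [1.0, 0.015, -0.002, 0.0]
ft_force: [-0.3, 0.3, 0.4]
grip_width: 0.254
grasp_force: 0.0
```

View pics/a.png

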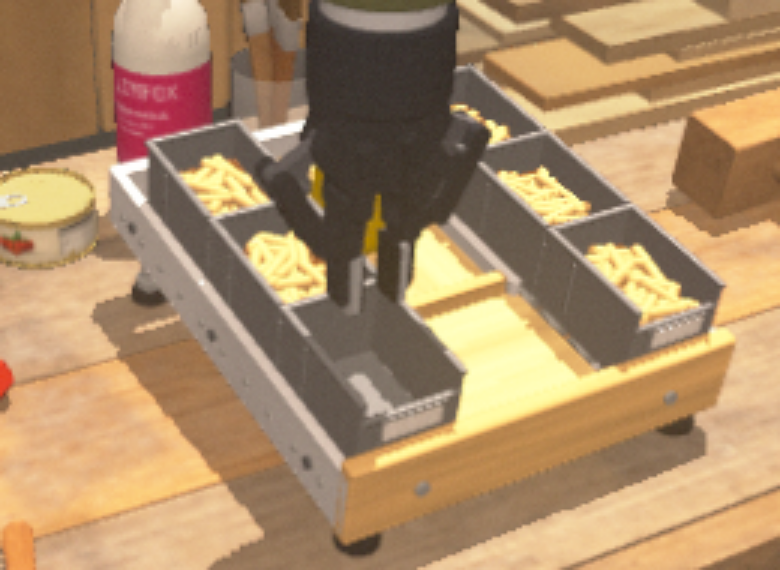

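The picture shows the fingertips (~(345,310) and (395,300)) just above the bin. The gripper's knuckles spread outward along the closing line and would catch the side rims. I'll turn the gripper a quarter so that the flat finger sides do the pushing.

```bash
python3 -c "
from workcell import manip
print(manip.get_obs()['joint_pos'].round(2))"
```

```text
[ 0.23  0.32 -0.59  1.72  0.2   1.16 -1.96]
```

```bash
python3 -m creep '[[[0,0,0],0.11],[[0,0,0],0.22]]'; python3 -c "
from workcell import manip
print(manip.get_obs()['joint_pos'].round(2))"
```

```text
clock: 2.82
position: [0.5526, 0.1048, 0.2139]
ee_rot: [0.995, -0.098, 0.001, -0.0]
ft_force: [0.5, -0.6, 0.7]
grip_width: 0.249
grasp_force: 0.0
[ 0.21  0.32 -0.56  1.72  0.18  1.16 -2.17]
```

```bash
R='x'
python3 -m creep '[[[0,0,0],-0.12],[[0,0,0],-0.24],[[0,0,0],-0.36],[[0,0,0],-0.48],[[0,0,0],-0.6]]' 0.25
python3 -m creep '[[[0,0,0],-0.12],[[0,0,0],-0.24],[[0,0,0],-0.36],[[0,0,0],-0.48],[[0,0,0],-0.6]]'
python3 -m creep '[[[0,0,0],-0.12],[[0,0,0],-0.24],[[0,0,0],-0.36],[[0,0,0],-0.48],[[0,0,0],-0.59]]'
python3 -m creep '[[[0,0,0],0],[[0,0,0],0]]'
python3 -c "
from workcell import manip
o=manip.get_obs();print(o['joint_pos'].round(2),o['position'],o['ee_rot'])"
```

```text
clock: 3.23
position: [0.5527, 0.1049, 0.2141]
ee_rot: [0.979, 0.206, 0.002, 0.0]
ft_force: [-0.3, 0.0, 0.0]
grip_width: 0.251
grasp_force: 0.0
clock: 3.65
position: [0.5526, 0.1048, 0.2141]
ee_rot: [0.874, 0.486, 0.001, 0.001]
ft_force: [0.9, 0.3, 1.0]
grip_width: 0.246
grasp_force: 0.0
clock: 4.07
position: [0.5526, 0.1047, 0.214]
ee_rot: [0.695, 0.719, 0.001, 0.001]
ft_force: [0.1, 0.4, -0.3]
grip_width: 0.249
grasp_force: 0.0
clock: 4.23
position: [0.5524, 0.1047, 0.2133]
ee_rot: [0.699, 0.715, 0.001, 0.001]
ft_force: [0.4, 0.4, 0.3]
grip_width: 0.247
grasp_force: 0.0
[ 0.43  0.38 -0.84  1.71  0.31  1.18 -0.47] [0.55238865 0.10470169 0.21331259] [6.98742391e-01 7.15372663e-01 7.18426776e-04 7.12964661e-04]
```

```bash

python3 -m creep '[[[0,0,20],0],[[0,0,36],0],[[0,0,50],0],[[0,0,60],0],[[0,0,60],0]]'
python3 - <<'E'
from workcell import camera
import cv2
a=camera("scene")["pixels"][140:330,240:500,::-1]
cv2.imwrite("pics/b.png",cv2.resize(a,None,fx=3,fy=3))
E
```

```text
clock: 4.65
position: [0.5522, 0.1049, 0.1513]
ee_rot: [0.698, 0.716, 0.0, 0.0]
ft_force: [-1.1, -0.0, 0.2]
grip_width: 0.25
grasp_force: 0.2
```

View pics/b.png

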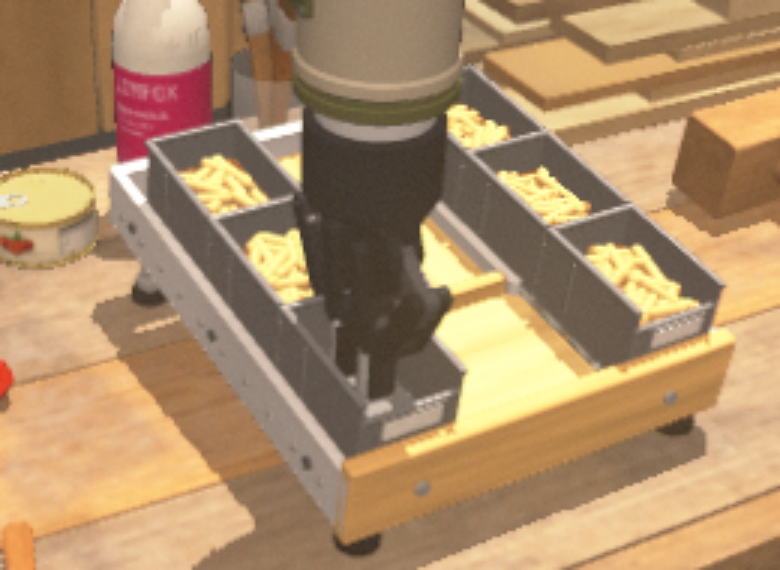

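The fingers stand inside the bin (tip ~(380,400)), clear of its walls, and the second bin is untouched. Pushing now.

```bash

python3 -m creep '[[[-8,0,0],0],[[-15,0,0],0],[[-20,0,0],0],[[-25,0,0],0],[[-30,0,0],0]]'
python3 -m creep '[[[-6,0,0],0],[[-12,0,0],0],[[-18,0,0],0],[[-24,0,0],0],[[-30,0,0],0]]'
python3 - <<'E'
from workcell import camera
import cv2
a=camera("scene")["pixels"][140:330,240:500,::-1]
cv2.imwrite("pics/c.png",cv2.resize(a,None,fx=3,fy=3))
E
```

```text
clock: 5.12
position: [0.5526, 0.0743, 0.1521]
ee_rot: [0.698, 0.716, 0.0, 0.0]
ft_force: [0.4, 1.7, -1.0]
grip_width: 0.251
grasp_force: 0.4
clock: 5.53
position: [0.5533, 0.0442, 0.1519]
ee_rot: [0.698, 0.717, -0.0, 0.0]
ft_force: [0.7, 0.6, -0.8]
grip_width: 0.249
grasp_force: 0.4
```

View pics/c.png

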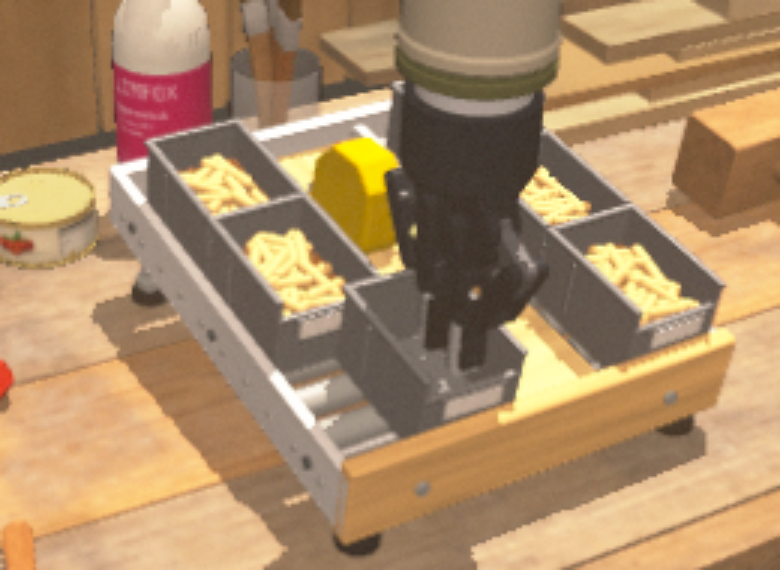

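The bin (rim (350,285)–(522,355)) slides squarely along the stop, and the second bin still leans on it. Continuing, and stopping a little short.

```bash

python3 -m creep '[[[-6,0,0],0],[[-12,0,0],0],[[-18,0,0],0],[[-24,0,0],0],[[-28,0,0],0]]'
python3 -m creep '[[[-5,0,0],0],[[-10,0,0],0],[[-14,0,0],0],[[-17,0,0],0],[[-18,0,0],0]]'
python3 -m creep '[[[0,0,0],0],[[0,0,0],0],[[0,0,0],0],[[0,0,0],0],[[0,0,0],0]]'
cat > look.py <<'E'
import sys
from workcell import camera
import cv2,numpy as np
from h import cloud
n=sys.argv[1]
a=camera("scene")["pixels"][140:330,240:500,::-1]
c=camera("top");b=c["pixels"][130:310,300:450,::-1]
a=cv2.resize(a,(410,300));b=cv2.resize(b,None,fx=2.1,fy=2.1)
h=max(a.shape[0],b.shape[0]);im=np.zeros((h,a.shape[1]+b.shape[1],3),np.uint8);im[:a.shape[0],:a.shape[1]]=a;im[:b.shape[0],a.shape[1]:]=b
cv2.imwrite(f"pics/{n}.png",im);W=cloud(c)
ps=.0275;q=(W-[.507,.0105,0])
X=q[...,0]*np.cos(ps)+q[...,1]*np.sin(ps);Y=-q[...,0]*np.sin(ps)+q[...,1]*np.cos(ps)
for x0 in range(10,90,10):
    m=(abs(X*1000-x0)<4)&(W[...,2]>.102)&(W[...,2]<.13)
    y=np.sort((Y[m]*1000).round().astype(int));print(x0,np.unique(y).tolist())
E
python3 look.py d
```

```text
clock: 6.0
position: [0.5542, 0.0161, 0.1519]
ee_rot: [0.698, 0.716, -0.0, 0.0]
ft_force: [-0.0, 1.0, -0.3]
grip_width: 0.246
grasp_force: 0.2
clock: 6.42
position: [0.5546, -0.0017, 0.1519]
ee_rot: [0.698, 0.716, -0.0, 0.0]
ft_force: [0.7, 1.0, -0.1]
grip_width: 0.253
grasp_force: 0.7
clock: 6.83
position: [0.5545, -0.0009, 0.1519]
ee_rot: [0.697, 0.717, -0.0, 0.0]
ft_force: [-0.3, -0.1, -0.0]
grip_width: 0.248
grasp_force: 0.0
10 [-503, -500, -498, -495, -494, -493, -492, -491, -490, -489, -488, -486, -484, -483, -482, -481, -480, -479, -478, -477, -474, -473, -472, -471, -470, -469, -467, -466, -464, -463, -461, -460, -457, -456, -455, -453, 30, 34, 39, 41, 42, 43, 56, 57, 59, 121, 123, 580, 581, 582, 583, 584]
20 [39, 41, 56, 58, 59, 60, 77, 84, 121, 123, 580, 581, 582, 583]
30 [37, 39, 41, 56, 58, 60, 77, 121, 123, 125, 579, 580, 581, 582]
40 [34, 36, 37, 39, 56, 58, 60, 77, 79, 82, 84, 92, 97, 99, 103, 108, 110, 121, 123, 125, 579, 580, 581, 582, 583]
50 [34, 35, 36, 37, 56, 58, 60, 75, 77, 79, 84, 88, 90, 92, 94, 97, 99, 101, 103, 105, 108, 110, 112, 120, 122, 123, 125, 579, 5
[... 309 characters left out ...]
535, -534, -533, -532, -530, -528, -527, -526, -525, -520, -518, -517, 30, 32, 34, 55, 56, 58, 60, 68, 70, 72, 75, 79, 81, 83, 85, 88, 90, 92, 94, 96, 99, 101, 103, 120, 122, 124, 584, 585, 586, 587, 588]
80 [-564, -561, -559, -558, -557, -556, -555, -554, -552, -551, -549, -548, -546, -545, -544, -543, -542, -540, -539, -537, -536, -535, -534, -533, -532, -531, -530, -529, -528, -527, -526, -525, -523, -522, -521, -519, -517, -516, -515, -513, -511, -509, -508, -507, -506, -505, -504, -503, -501, -500, -499, -498, -130, 30, 32, 55, 56, 57, 58, 60, 68, 70, 72, 77, 79, 81, 83, 85, 87, 90, 92, 94, 96, 98, 100, 101, 103, 105, 107, 109, 111, 113, 115, 118, 120, 122, 124, 584, 585, 586, 587, 588]
```

View pics/d.png

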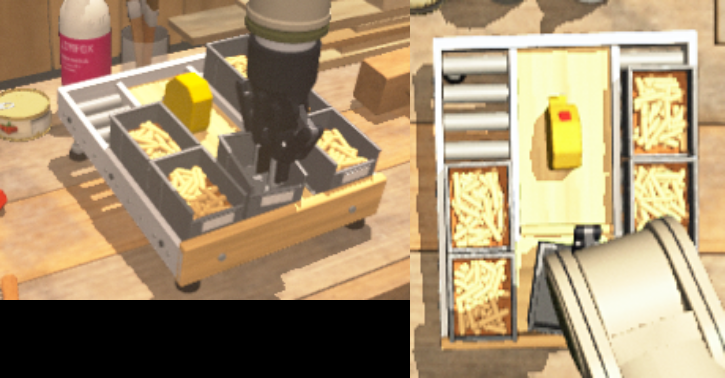

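Both full bins rolled forward and the next one stands at the stop. The empty bin (right panel, ~(545,285)) is near the middle but yawed about 9° clockwise. I'll push with the front finger to square it.

```bash

python3 -m creep '[[[0,-3,0],0],[[0,-6,0],0],[[-3,-6,0],0],[[-5,-6,0],0],[[-7,-6,0],0]]'
python3 -m creep '[[[0,0,0],0],[[0,0,0],0],[[0,0,0],0]]'
sed -i 's/range(10,90,10)/range(10,90,20)/; s/(W\[...,2\]<.13)/(W[...,2]<.13)\&(abs(Y)<.065)/' look.py
python3 look.py e
```

```text
clock: 7.35
position: [0.5487, -0.0087, 0.1519]
ee_rot: [0.698, 0.716, -0.0, 0.0]
ft_force: [0.1, -0.4, 0.1]
grip_width: 0.25
grasp_force: 0.3
clock: 7.6
position: [0.5488, -0.0083, 0.1519]
ee_rot: [0.698, 0.717, -0.0, 0.0]
ft_force: [0.2, -0.8, 0.5]
grip_width: 0.25
grasp_force: 0.0
10 [12, 15, 23, 30, 31, 33, 35, 56, 57, 59]
30 [28, 30, 32, 33, 56, 58, 60]
50 [26, 28, 30, 56, 58, 60]
70 [23, 24, 25, 26, 27, 55, 56, 58, 60]
```

View pics/e.png

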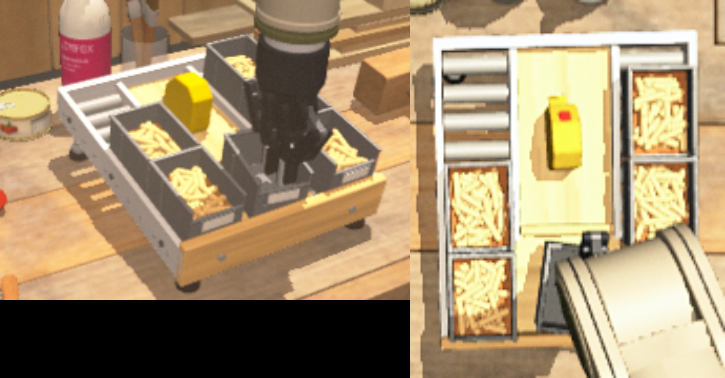

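It moved about 6 mm but is still yawed ~7°, with its centre at about y = -3. Now I'll push the left inner wall with the rear finger, which both squares and centres it.

```bash

python3 -m creep '[[[4,5,0],0],[[8,10,0],0],[[14,10,0],0],[[20,10,0],0],[[26,10,0],0]]'
python3 -m creep '[[[3,0,0],0],[[6,0,0],0],[[8,0,0],0],[[10,0,0],0],[[12,0,0],0]]'
python3 -m creep '[[[0,0,0],0],[[0,0,0],0]]'
python3 look.py f
```

```text
clock: 8.12
position: [0.558, 0.0192, 0.1519]
ee_rot: [0.697, 0.717, 0.0, -0.0]
ft_force: [-0.2, -0.3, 0.6]
grip_width: 0.249
grasp_force: 0.0
clock: 8.53
position: [0.5577, 0.0299, 0.1519]
ee_rot: [0.698, 0.716, -0.0, 0.0]
ft_force: [0.1, -0.7, 0.7]
grip_width: 0.25
grasp_force: 0.3
clock: 8.7
position: [0.5577, 0.03, 0.1519]
ee_rot: [0.698, 0.717, -0.0, 0.0]
ft_force: [-0.4, -1.5, 0.3]
grip_width: 0.247
grasp_force: 0.0
10 [56, 57, 59]
30 [58, 60]
50 []
70 []
```

View pics/f.png

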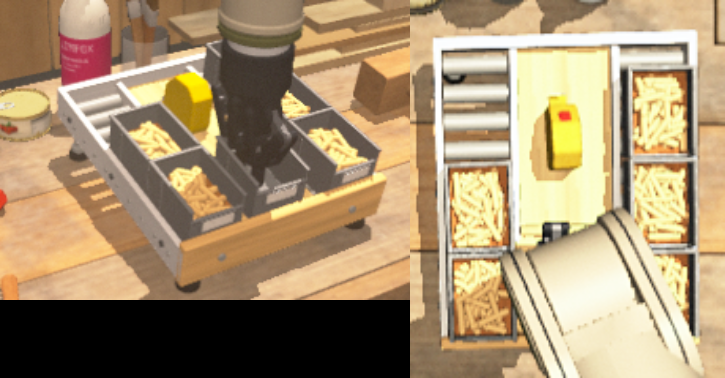

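The arm hides the bin from above, so I'll centre the fingers, rise, move aside and look.

```bash

python3 -m creep '[[[-6,0,0],0],[[-12,0,0],0],[[-17,0,0],0],[[-17,-6,-5],0],[[-17,-8,-20],0]]'
python3 -m creep '[[[0,0,-25],0],[[0,0,-55],0],[[0,0,-90],0],[[0,0,-125],0],[[0,0,-150],0]]'
python3 -m creep '[[[-40,0,0],0],[[-80,0,0],0],[[-120,0,0],0],[[-160,0,0],0],[[-200,0,0],0]]'
python3 look.py g
```

```text
clock: 9.22
position: [0.5485, 0.0121, 0.1707]
ee_rot: [0.698, 0.716, -0.001, -0.001]
ft_force: [-0.7, -0.7, 0.4]
grip_width: 0.252
grasp_force: 0.0
clock: 9.63
position: [0.55, 0.0139, 0.3265]
ee_rot: [0.697, 0.717, 0.001, 0.001]
ft_force: [0.1, -0.1, -0.5]
grip_width: 0.248
grasp_force: 0.0
clock: 10.05
position: [0.5551, -0.1883, 0.3237]
ee_rot: [0.697, 0.717, 0.0, 0.001]
ft_force: [0.5, 0.3, -0.0]
grip_width: 0.254
grasp_force: 0.0
10 [-64, -63, -62, -61, -32, -31, -30, -29, -28, -16, 33, 35, 56, 59]
30 [-64, -63, -62, -34, -32, -31, -30, -29, 32, 33, 34, 35, 56, 58, 60]
50 [-64, -62, -61, -35, -34, -32, -31, -30, 30, 32, 34, 35, 56, 58, 60]
70 [-64, -63, -62, -34, -32, 30, 32, 33, 34, 55, 56, 58, 60]
```

View pics/g.png

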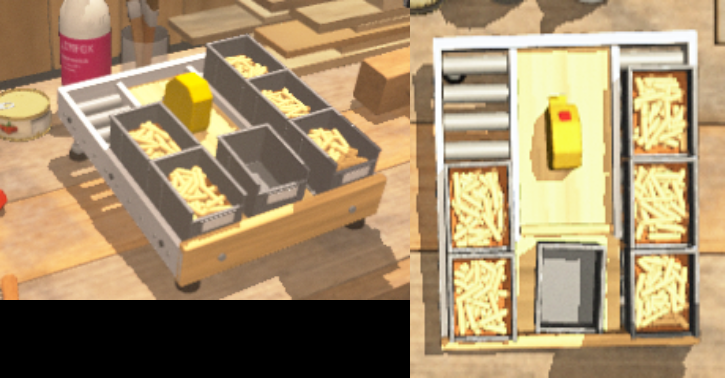

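The empty bin stands squarely in the middle of the shelf (edges at rack y about -33 and +34, yaw about 2°). The left lane has advanced to the stop, and the right lane, tape measure and other things in view are where they were. The gripper is clear.

```bash
python3 -m creep '[[[0,0,0],0],[[0,0,0],0]]'; python3 -c "
from workcell import manip
print(manip.hand_in())"
```

```text
clock: 10.32
position: [0.5556, -0.1857, 0.323]
ee_rot: [0.697, 0.717, 0.001, 0.0]
ft_force: [-0.2, 0.3, -0.0]
grip_width: 0.252
grasp_force: 0.0
the job is handed in; nothing more can be done
None
```

The job is handed in at 10.3 s (no verdict came back): the empty bin stands within about 1 mm of the shelf's middle line, yawed about 2° and perhaps a few mm off the stop after I nudged it square, the left lane's next full bin is at the stop, and the last picture shows the right lane and tape measure undisturbed.

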